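Put the chalk tray away and draw out the ball tray

TASK

Get the pool balls out for a game: first push the narrow chalk tray, which was left standing out, fully home into its case, then hook a fingertip behind the upright front lip of the wide ball tray and draw it all the way out to its stop. Leave the three balls and the two chalk cubes lying in their trays, lift nothing, and leave everything else on the table where it is.

Things in the scene. Friction and masses are not known exactly. Their poses are not given: they have to be found in the camera images.
- chalk_tray (a joint): how far the chalk tray (the narrower of the two wooden tray units) stands out of its case, m: 0 = fully home against its stop, 0.13 = fully out. Starts partly out. Slides on runners with about 2.5 N of friction and stays where it is left.
- chalk_lip (a point): the upright dark wooden lip along the front end of the chalk tray, 102 mm wide. 12 mm thick, 53 mm tall. Origin: middle of its top edge, 65 mm above the table. x axis: level, square to the lip, towards the case (+x pushes in, -x draws out); y along the lip; z up. Its front face is free to be pushed.
- chalk_tray_floor (a point): the middle of the chalk compartment's floor (20 mm above the table) in the chalk tray; the compartment is 89 mm along the slide by 90 mm wide with walls 18 mm high. Its middle lies 138.5 mm behind the middle of the lip.
- ball_tray (a joint): how far the ball tray (the wider unit, with three balls) stands out of its case, m: 0 = fully home, where it starts, 0.13 = fully out against its stop. Slides on runners with about 2.5 N of friction and stays where it is left.
- ball_lip (a point): the upright dark wooden lip along the front end of the ball tray, 196 mm wide. 12 mm thick, 53 mm tall. Origin: middle of its top edge, 65 mm above the table. x axis: level, square to the lip, towards the case (+x pushes in, -x draws out); y along the lip; z up. Behind it is an empty finger space, 89 mm long, 184 mm wide, its floor 45 mm below the lip top. The case (90 mm tall) begins 78 mm behind the lip when home.
- ball_tray_rest (a point): the middle ball's place in the ball tray, on the tray's floor (20 mm above the table), 140 mm behind the middle of the lip; the three balls lie in a row across the tray, 61 mm apart, on two steel rods.
- ball0_center (a point): centre of a loose pool ball, 57 mm across, 165 g, in the ball tray (ball 1 of 3 from the tray's -y side); the centre is about 52 mm above the table when it rests in its place.
- ball1_center (a point): centre of a loose pool ball, 57 mm across, 165 g, in the ball tray (ball 2 of 3 from the tray's -y side); the centre is about 52 mm above the table when it rests in its place.
- ball2_center (a point): centre of a loose pool ball, 57 mm across, 165 g, in the ball tray (ball 3 of 3 from the tray's -y side); the centre is about 52 mm above the table when it rests in its place.
- chalk0_center (a point): centre of a loose cube of cue chalk, 22 mm, lying in the chalk tray; 31 mm above the table there.
- chalk1_center (a point): centre of a loose cube of cue chalk, 22 mm, lying in the chalk tray; 31 mm above the table there.
- spare_chalk: a bystander: cube of cue chalk, 22 mm, on the table beside the chalk unit; origin under its centre
- die: a bystander: white die, 18 mm, on the table beside the ball unit; origin under its centre
- mug: a bystander: white mug, 80 mm across, 95 mm tall; origin under its centre
- drink: a bystander: amber bottle, 60 mm across, 190 mm tall; origin under its centre
- dice_cup: a bystander: brown dice cup, 76 mm across, 90 mm tall; origin under its centre
- table_brush: a bystander: brush lying on the table, along its x axis; origin under its middle
- coaster: a bystander: cork coaster, 94 mm across, 6 mm thick; origin under its centre

How it is judged:
By the outcome, as a careful person would: the job done as asked, in the order asked, and still so for the second after the job is handed in, with the robot touching nothing.
It also fails if it takes over 48 s, if anything falls off the work surface, if the arm or the gripper's body presses on something with over 40 N, if the wrist force passes 120 N, or if a joint passes its speed limit or range.

ROBOT

A 6-joint arm with a two-finger parallel gripper is mounted at the origin on the work surface. World frame = base frame: x ahead of the robot, y to its left, z up, the work surface at z = 0. Lengths are in mm, angles in rad, forces in N, time in s.
With the tool pointing down it reaches from about 325 to 775 mm from the base axis. Payload 5.5 kg.
Tool frame: the origin (TCP) lies midway between the tips of the shut fingers; the grasp point (between the pads) lies 19 mm behind it; z points along the fingers, y is the direction in which the jaws open and shut (so a half turn about z gives the same grasp; the last joint's range is limited). The gripper opens to 85 mm and grips with 20 to 120 N. Pads are 22 mm wide; open, the fingers measure 114 mm over their backs; the gripper's body (76 mm by 85 mm) begins 54 mm behind the grasp point. The pads swing forward as they close: fully open they stand 13 mm farther back than shut.
Start: joints at [-1.403, 0.091, 1.231, -0, 1.82, -0.057], TCP at [133.745, -584.917, 195.875] pointing down, gripper open.
Joint ranges: [-2.87, 2.87], [-0.86, 2.18], [0.17, 2.46], [-1.51, 4.65], [0.06, 2.69], [-2.65, 2.65]. Speed limits (rad/s): [2.57, 2.57, 3.01, 3.14, 3.14, 3.14].

INTERFACE

Orientations are given as [roll, pitch, yaw] about the fixed x, y, z axes, in that order (R = Rz(yaw) Ry(pitch) Rx(roll)).
In Python, from workcell import * gives the robot as it stands. The module is installed in compiled form; this text tells all that it offers.
- The arm moves only by the tool apply_moves, never from a script. Its argument "deltas" is a list of rows, each a list of 3 entries, a list of its own where there are three numbers: the closure in counts, from 0 (fully open) to 255 (shut), then the shift along the tool's x, y, z in units of 25 mm (1.0 is 25 mm), then the turn about the tool's z in units of 5 degrees (1.0 is 5 degrees). In form: [[hand, [tx, ty, tz], roll], ...]. A call has 1 to 12 rows; each row shifts and turns the commanded pose from where the row before left it, along the tool's axes as they then stand; what a row does not reach is not made up. A row lasts 1/10 s, in which the tool goes at most 50 mm and 8.59 degrees, less where a joint would pass 70% of its speed; a pose out of reach is approached as far as the arm can. A call is refused whole if a number of a shift passes 1 or a number of a turn 1, either way. A call with a gripper value outside its range is refused whole. The fingers move at their own pace and stop on an object; "force" is the grip in N (left out, the last holds). Time passes only in rows, so rows that do not move let the fingers close. It gives the time, the measured TCP pose, the force and the opening at its end, in the units of the state.
- read_state(): the state, without advancing time (a new reading comes with each control period).
- grab_frame(name): name is "scene" or "top" or "wrist"; returns a dict with "image" (384x512x3 uint8, red, green, blue), "depth" (384x512 float32, mm along the optical axis (not along the pixel's ray), 0 where there is no reading), "K" (3x3 intrinsics, pixels), "view" (4x4, takes a point from world to camera coordinates). Camera axes: x right, y down, z forward; pixel columns grow to the right and rows downward; lengths in mm; the calibration is good to about 2 mm. A picture is of the moment at which its call begins.
- hand_in(): hands the job in, once; it reports no verdict.
The state is a dict: "time_s": time; "q": joint angles; "joint_velocities": joint speeds; "tau": joint torques, N m; "tcp_pos": TCP position; "orientation": TCP orientation; "wrist_force": force on the tool from outside, world axes, zero at the start; "moment": the same for the moment, N m; "finger_gap": opening from 0.0 (shut) to 1.0 (fully open).
Only numpy, scipy, OpenCV 4.12 (cv2) and the standard library are available. Lean on these libraries where they do the work, as an engineer would, in place of code of your own. Each camera call takes 0.05 s, during which the arm holds its last target. There are 200 camera calls.

## Working session

There is one attempt and no reset: what is moved stays moved. The work goes in short steps, Python scripts to look and compute and a tool call to move; the robot and the scene stay as the last step left them, time stands still between calls to the robot, and variables do not carry over. Pictures are saved under pics/ and viewed, about 8 in all and at most 12, crops included, and the job is handed in when it is done.

Besides the shell and the picture viewer there is one more tool, called as name(argument=value, ...), one argument or row to a line, values as JSON. apply_moves: Moves the arm, as the interface text tells. Its arguments: {"type":"object","properties":{"deltas":{"type":"array","items":{"type":"array"}},"force":{"type":"number"}},"required":["deltas"]}

```bash
mkdir -p pics; cat > h.py <<'E'
from workcell import *
import numpy as np, cv2
def snap(n,f):
    d=grab_frame(n); cv2.imwrite('pics/'+f+'.png',cv2.cvtColor(d['image'],cv2.COLOR_RGB2BGR)); np.savez('pics/'+f+'.npz',**d); return d
def w(d,u,v,z=None):
    K=d['K'];V=np.linalg.inv(d['view']); r=np.linalg.inv(K)@[u,v,1]
    if z is None: return (V@np.append(r*d['depth'][int(v),int(u)],1))[:3]
    o=V[:3,3]; k=V[:3,:3]@r; return o+k*(z-o[2])/k[2]
E
python3 -c "
from h import *
for n in ['top','scene']: snap(n,n+'0')
a=cv2.imread('pics/top0.png'); cv2.imwrite('pics/top0b.png',cv2.resize(a,(800,600)))
print(read_state())"
```

```text
{'time_s': 0.1, 'q': array([-1.40266010e+00,  9.18188387e-02,  1.23178447e+00, -5.85230598e-06,
        1.81977956e+00, -5.66829599e-02]), 'joint_velocities': array([ 0.00065771, -0.00200693, -0.00302603, -0.0005103 , -0.00029491,
        0.00092844]), 'tau': array([ 1.51693141e-03, -4.60218465e+01, -4.19220293e+01, -6.11429277e-05,
        1.06805799e-02,  4.27046814e-06]), 'tcp_pos': array([ 133.71191149, -584.59111513,  194.83213523]), 'orientation': array([-3.13980500e+00, -9.57548005e-05,  2.24817666e-01]), 'wrist_force': array([ 0.8543427 ,  0.2060847 , -0.94467144]), 'moment': array([ 0.03173945, -0.02242303, -0.00493722]), 'finger_gap': 1.0004931233403747}
```

View pics/top0b.png

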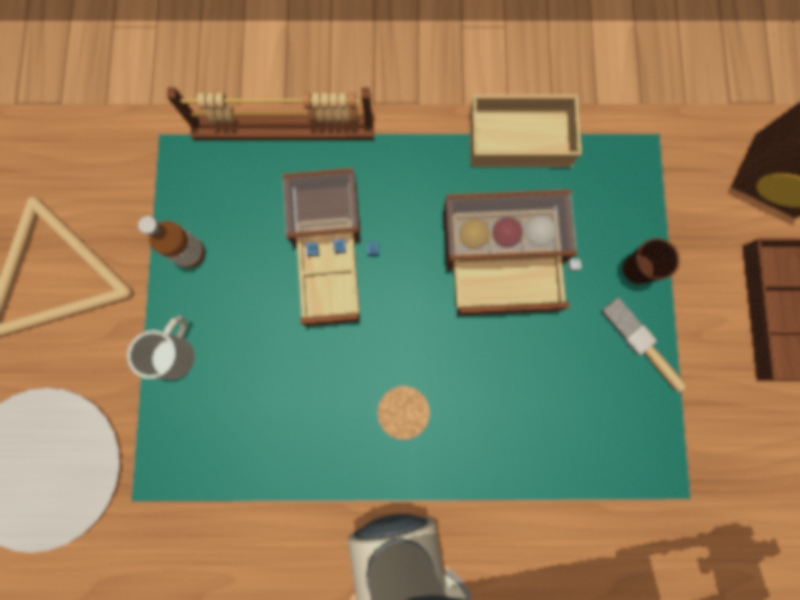

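View pics/scene0.png

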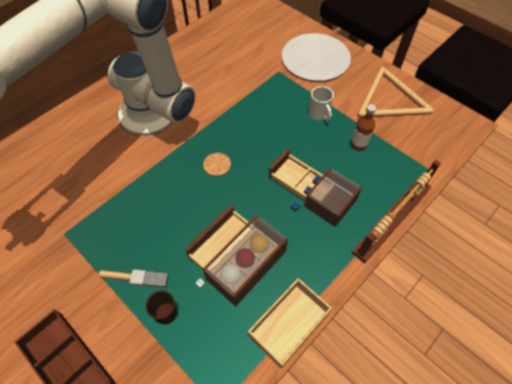

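The top view has the chalk lip at about (303–358, 320) and the ball lip at about (459–566, 308) in the enlarged pixels, with +x pointing up. I'll enlarge the crop and measure from that.

```bash
python3 -c "
from h import *
a=cv2.imread('pics/top0.png')[100:215,175:375]; cv2.imwrite('pics/c.png',cv2.resize(a,(800,460),interpolation=cv2.INTER_CUBIC))
d=np.load('pics/top0.npz');print(d['view'].round(3),d['K'])
for u,v in [(303,321),(358,318),(459,309),(566,304)]: print(w(d,u/1.5625,v/1.5625,65).round(1))
for c in (205,215,225,300,320,340): print(c,[(r,w(d,c,r).round(0)[[0,2]].tolist()) for r in range(190,208)])
"
```

```text
[[-2.00000e-03 -1.00000e+00  5.00000e-03  1.35900e+01]
 [-9.86000e-01  2.00000e-03 -1.69000e-01  5.72112e+02]
 [ 1.69000e-01 -5.00000e-03 -9.86000e-01  9.69615e+02]
 [ 0.00000e+00  0.00000e+00  0.00000e+00  1.00000e+00]] [[359.96331103   0.         258.29046296]
 [  0.         359.96331103 189.05159006]
 [  0.           0.           1.        ]]
[523.7 190.2  65. ]
[528.9  93.2  65. ]
[544.7 -85.7  65. ]
[ 553.4 -276.3   65. ]
205 [(190, [574.0, 22.0]), (191, [571.0, 21.0]), (192, [568.0, 21.0]), (193, [565.0, 21.0]), (194, [562.0, 23.0]), (195, [559.0, 24.0]), (196, [557.0, 18.0]), (197, [555.0, 15.0]), (198, [551.0, 23.0]), (199, [548.0, 18.0]), (200, [545.0, 21.0]), (201, [542.0, 18.0]), (202, [533.0, 64.0]), (203, [530.0, 65.0]), (204, [527.0, 67.0]), (205, [525.0, 62.0]), (206, [522.0, 62.0]), (207, [522.0, 44.0])]
215 [(190, [575.0, 18.0]), (191, [571.0, 21.0]), (192, [569.0, 20.0]), (193, [566.0, 19.0]), (194, [562.0, 23.0]), (195, [560.0, 18.0]), (196, [557.0, 21.0]), (197, [554.0, 20.0]), (198, [551.0, 22.0]), (199, [549.0, 16.0]), (200, [545.0, 18.0]), (201, [536.0, 64.0]),
[... 1023 characters left out ...]
]), (194, [562.0, 19.0]), (195, [552.0, 69.0]), (196, [549.0, 68.0]), (197, [547.0, 64.0]), (198, [544.0, 66.0]), (199, [542.0, 61.0]), (200, [542.0, 39.0]), (201, [542.0, 18.0]), (202, [541.0, 4.0]), (203, [538.0, 3.0]), (204, [535.0, 3.0]), (205, [532.0, 1.0]), (206, [530.0, 0.0]), (207, [526.0, 3.0])]
340 [(190, [574.0, 19.0]), (191, [571.0, 18.0]), (192, [568.0, 17.0]), (193, [565.0, 17.0]), (194, [555.0, 64.0]), (195, [552.0, 68.0]), (196, [550.0, 63.0]), (197, [546.0, 67.0]), (198, [544.0, 62.0]), (199, [544.0, 44.0]), (200, [544.0, 22.0]), (201, [544.0, 4.0]), (202, [541.0, 0.0]), (203, [538.0, 3.0]), (204, [535.0, 6.0]), (205, [533.0, -3.0]), (206, [529.0, 0.0]), (207, [526.0, 1.0])]
```

View pics/c.png

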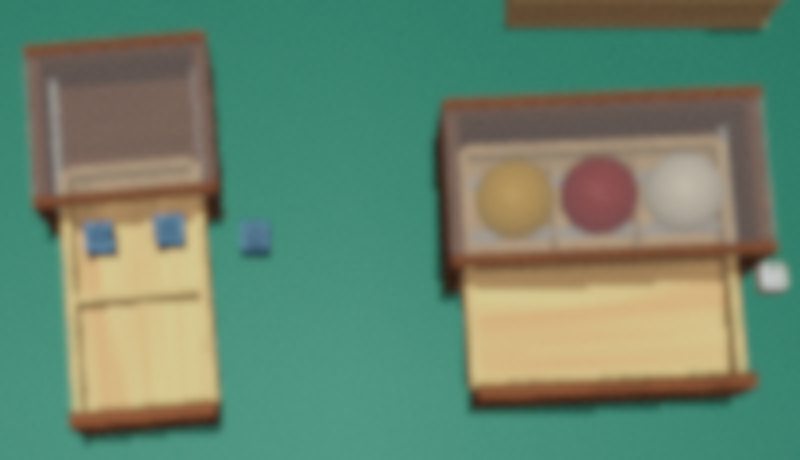

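```bash
python3 -c "
from h import *
d=np.load('pics/top0.npz')
def P(cs,rs): return np.array([w(d,c,r) for c in cs for r in rs])
for n,cs in (('chalk',range(190,234)),('ball',range(288,368))):
    p=P(cs,range(185,212)); q=p[(p[:,2]>56)&(p[:,2]<75)&(p[:,0]<565)&(p[:,0]>510)]
    s=np.polyfit(q[:,1],q[:,0],1); t=-np.arctan(s[0])
    (cx,cy),sz,a=cv2.minAreaRect(q[:,:2].astype(np.float32))
    r=q[:,0]-np.polyval(s,q[:,1]); print(n,'yaw',t,'ctr',cx,cy,sz,a,'xmid',np.polyval(s,cy),np.percentile(r,[3,97]), q[:,1].min(),q[:,1].max())
p=P(range(180,240),range(100,200)); c=p[(p[:,2]>80)&(p[:,2]<100)]; print(cv2.minAreaRect(c[:,:2].astype(np.float32)))
p=P(range(284,372),range(115,185)); c=p[(p[:,2]>80)&(p[:,2]<100)]; print(cv2.minAreaRect(c[:,:2].astype(np.float32)))
"
```

```text
chalk yaw 0.08993907088621575 ctr 529.4306640625 146.03555297851562 (12.557478904724121, 100.2730712890625) 4.979991912841797 xmid 528.8737053513288 [-5.36111233  5.91427596] 96.1217060605296 195.9705519482348
ball yaw 0.044279326029515724 ctr 548.6603393554688 -184.09823608398438 (12.302083969116211, 195.87142944335938) 2.561413288116455 xmid 548.2237518707175 [-5.39572161  6.16752965] -281.839121955782 -86.19195477698366
((729.29296875, 170.84548950195312), (96.59819030761719, 114.82373809814453), 86.87934875488281)
((692.506591796875, -178.37939453125), (121.40531158447266, 225.4308319091797), 2.4731757640838623)
```

apply_moves(
  deltas=[
    [255,[0,0,0],0.8],
    [255,[0,0,0],0.78],
    [255,[0.3,-0.5,0],0],
    [255,[0.56,-0.925,0],0],
    [255,[0.56,-0.925,0],0],
    [255,[0.56,-0.925,0],0],
    [255,[0.56,-0.925,0],0],
    [255,[0.56,-0.925,0],0],
    [255,[0.56,-0.925,0],0],
    [255,[0.56,-0.925,0],0],
    [255,[0.56,-0.925,0],0],
    [255,[0.56,-0.925,0],0],
  ],
  force=40,
)

```text
time_s: 1.3
tcp_pos: [247.8, -352.3, 195.4]
orientation: [-3.141, 0.0, 0.087]
wrist_force: [0.2, 0.7, 0.1]
finger_gap: -0.002
```

apply_moves(
  deltas=[
    [255,[0.56,-0.925,0],0],
    [255,[0.56,-0.925,0],0],
    [255,[0.56,-0.925,0],0],
    [255,[0.56,-0.925,0],0],
    [255,[0.56,-0.925,0],0],
    [255,[0.56,-0.925,0],0],
    [255,[0.56,-0.925,0],0],
    [255,[0.56,-0.925,0],0],
    [255,[0.56,-0.925,0],0],
    [255,[0.56,-0.925,0],0],
    [255,[0.56,-0.925,0],0],
    [255,[0.56,-0.925,0],0],
  ],
)

```text
time_s: 2.5
tcp_pos: [391.0, -61.4, 195.5]
orientation: [-3.141, 0.0, 0.087]
wrist_force: [1.2, 0.1, 0.7]
finger_gap: 0.001
```

apply_moves(
  deltas=[
    [255,[0.56,-0.925,0],0],
    [255,[0.56,-0.925,0],0],
    [255,[0.56,-0.925,0],0],
    [255,[0.56,-0.925,0],0],
    [255,[0.56,-0.925,0],0],
    [255,[0.56,-0.925,0],0],
    [255,[0.56,-0.925,0],0],
    [255,[0.56,-0.925,0],0],
    [255,[0.3,-0.5,0],0],
    [255,[0,0,0],0],
    [255,[0,0,0],0],
  ],
)

```text
time_s: 3.6
tcp_pos: [492.5, 144.1, 195.6]
orientation: [3.141, 0.001, 0.087]
wrist_force: [-1.0, -1.0, 0.4]
finger_gap: 0.0
```

apply_moves(
  deltas=[
    [255,[0,0,0.6],0],
    [255,[0,0,1],0],
    [255,[0,0,1],0],
    [255,[0,0,1],0],
    [255,[0,0,1],0],
    [255,[0,0,0.8],0],
    [255,[0,0,0.5],0],
    [255,[0,0,0.3],0],
    [255,[0,0,0],0],
    [255,[0.2,0,0],0],
    [255,[0.2,0,0],0],
  ],
)

```text
time_s: 4.7
tcp_pos: [504.0, 145.7, 42.3]
orientation: [-3.141, -0.003, 0.087]
wrist_force: [-0.7, 0.8, -0.2]
finger_gap: -0.004
```

```bash
python3 -c "
from h import *
d=snap('wrist','w1');d=snap('scene','s1');a=cv2.imread('pics/s1.png')[120:260,220:400]
cv2.imwrite('pics/s1c.png',np.hstack([cv2.resize(a,(514,400)),cv2.resize(cv2.imread('pics/w1.png'),(280,400))]))"
```

```text
(no output)
```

View pics/s1c.png

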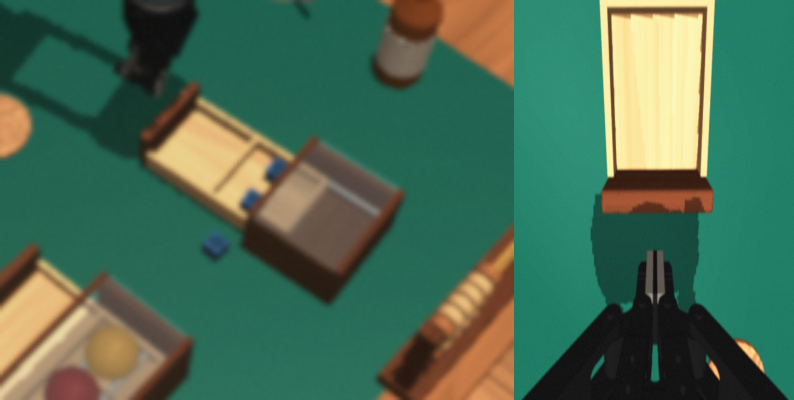

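The scene crop (left) and wrist view (right) show the shut fingers centred on the chalk lip, just in front of it. I'll push it in gently.

apply_moves(
  deltas=[
    [255,[0.1,0,0],0],
    [255,[0.1,0,0],0],
    [255,[0.1,0,0],0],
    [255,[0.1,0,0],0],
    [255,[0.15,0,0],0],
    [255,[0.15,0,0],0],
    [255,[0.2,0,0],0],
    [255,[0.2,0,0],0],
    [255,[0.2,0,0],0],
    [255,[0.2,0,0],0],
    [255,[0.2,0,0],0],
    [255,[0.2,0,0],0],
  ],
)

```text
time_s: 6.0
tcp_pos: [550.5, 149.7, 40.8]
orientation: [-3.142, 0.0, 0.087]
wrist_force: [0.2, 0.8, -0.6]
finger_gap: -0.004
```

apply_moves(
  deltas=[
    [255,[0.15,0,0],0],
    [255,[0.15,0,0],0],
    [255,[0.1,0,0],0],
    [255,[0.1,0,0],0],
  ],
)

```text
time_s: 6.4
tcp_pos: [562.7, 150.7, 40.9]
orientation: [-3.142, 0.0, 0.087]
wrist_force: [-0.9, -0.2, -0.3]
finger_gap: -0.003
```

```bash
python3 -c "
from h import *
d=snap('wrist','w2');d=snap('scene','s2');a=cv2.imread('pics/s2.png')[120:260,220:400]
cv2.imwrite('pics/s2c.png',np.hstack([cv2.resize(a,(514,400)),cv2.resize(cv2.imread('pics/w2.png'),(280,400))]));print(read_state()['tcp_pos'],read_state()['wrist_force'])"
```

```text
[562.71465213 150.72365909  40.85338868] [0.30860759 0.34376985 0.17985223]
```

View pics/s2c.png

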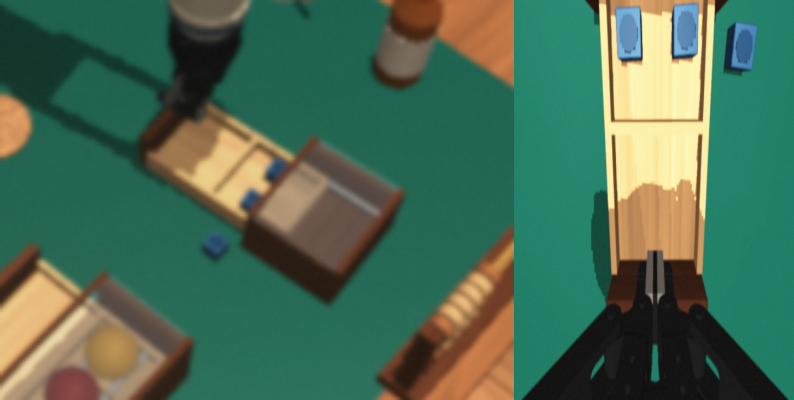

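The tray hasn't moved and there's no force, though by the reported TCP the tip should have passed the lip. I'll compare the projected TCP with where the fingers really are.

```bash
python3 -c "
from h import *
def pr(d,p):
    c=d['view']@np.append(p,1); q=d['K']@c[:3]; return q[:2]/q[2],c[2]
s=np.load('pics/s2.npz'); W=np.load('pics/w2.npz')
for nm,d in (('scene',s),('wrist',W)):
    for p in [(562.7,150.7,40.9),(562.7,150.7,65),(529,146,65),(523,146,65)]: print(nm,p,pr(d,p))
t=grab_frame('top');np.savez('pics/t2.npz',**t)
A=cv2.cvtColor(s['image'],4)[120:220,230:330].copy()
for p,c in (((562.7,150.7,40.9),(0,0,255)),((529,146,65),(0,255,255))):
    u=pr(s,p)[0]-[230,120]; cv2.circle(A,tuple(int(x) for x in u),1,c,-1)
B=cv2.cvtColor(W['image'],4).copy()
for p,c in (((562.7,150.7,40.9),(0,0,255)),((529,146,65),(0,255,255))):
    cv2.circle(B,tuple(int(x) for x in pr(W,p)[0]),3,c,-1)
cv2.imwrite('pics/p2.png',np.hstack([cv2.resize(A,(390,390)),cv2.resize(B,(400,390))]))
# scene points near fingertip
for v in range(140,166,3): print(v,[w(s,u,v).round(0).tolist() for u in range(276,300,4)])
"
```

```text
scene (562.7, 150.7, 40.9) (array([286.62449638, 166.1827708 ]), np.float64(1369.0833459661903))
scene (562.7, 150.7, 65) (array([287.11603015, 161.95175006]), np.float64(1348.5102884760202))
scene (529, 146, 65) (array([278.474623 , 156.9913744]), np.float64(1359.0643346166464))
scene (523, 146, 65) (array([277.1212055, 155.9677655]), np.float64(1361.254308891097))
wrist (562.7, 150.7, 40.9) (array([257.40673963, 226.84766198]), np.float64(193.83789762975607))
wrist (562.7, 150.7, 65) (array([257.37722008, 246.23006197]), np.float64(170.94146650289053))
wrist (529, 146, 65) (array([260.62021467, 302.14460559]), np.float64(181.5453243054026))
wrist (523, 146, 65) (array([259.64759156, 311.31162337]), np.float64(183.41081635643184))
140 [[443.0, 233.0, -0.0], [450.0, 246.0, -6.0], [569.0, 114.0, 218.0], [582.0, 116.0, 228.0], [592.0, 122.0, 230.0], [598.0, 133.0, 227.0]]
143 [[452.0, 222.0, 1.0], [463.0, 231.0, 2.0], [570.0, 115.0, 204.0], [584.0, 115.0, 216.0], [592.0, 124.0, 216.0], [599.0, 133.0, 213.0]]
146 [[461.0, 213.0, -1.0], [472.0, 222.0, 2.0], [574.0, 111.0, 197.0], [581.0,
[... 191 characters left out ...]
0, 145.0]]
152 [[481.0, 191.0, 4.0], [569.0, 101.0, 173.0], [558.0, 134.0, 131.0], [574.0, 133.0, 146.0], [585.0, 139.0, 150.0], [530.0, 241.0, 2.0]]
155 [[565.0, 88.0, 166.0], [575.0, 94.0, 171.0], [580.0, 107.0, 162.0], [574.0, 135.0, 129.0], [576.0, 155.0, 111.0], [538.0, 232.0, 1.0]]
158 [[497.0, 174.0, 1.0], [579.0, 90.0, 162.0], [583.0, 105.0, 151.0], [579.0, 131.0, 122.0], [578.0, 154.0, 99.0], [546.0, 223.0, -1.0]]
161 [[534.0, 128.0, 65.0], [541.0, 141.0, 59.0], [540.0, 163.0, 36.0], [574.0, 140.0, 92.0], [552.0, 192.0, 19.0], [567.0, 194.0, 31.0]]
164 [[542.0, 120.0, 65.0], [541.0, 142.0, 41.0], [540.0, 165.0, 16.0], [551.0, 173.0, 18.0], [559.0, 185.0, 14.0], [571.0, 191.0, 20.0]]
```

View pics/p2.png

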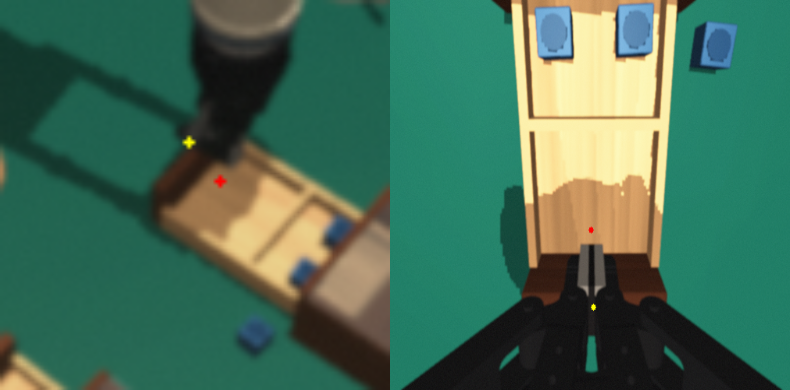

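```bash
python3 -c "
from h import *
W=np.load('pics/w2.npz')
for v in range(232,300,4): print(v,[w(W,u,v).round(0).tolist() for u in (252,255,258,261,264)])
t=np.load('pics/t2.npz')
p=np.array([w(t,c,r) for c in range(188,236) for r in range(185,212)]); q=p[(p[:,2]>56)&(p[:,2]<75)&(p[:,0]<560)&(p[:,0]>510)]
print(cv2.minAreaRect(q[:,:2].astype(np.float32)))
print(read_state()['q'])
"
```

```text
232 [[549.0, 153.0, 19.0], [549.0, 151.0, 19.0], [549.0, 149.0, 19.0], [550.0, 147.0, 20.0], [550.0, 145.0, 20.0]]
236 [[546.0, 153.0, 20.0], [546.0, 151.0, 20.0], [547.0, 149.0, 20.0], [547.0, 147.0, 20.0], [547.0, 145.0, 20.0]]
240 [[573.0, 154.0, 80.0], [574.0, 153.0, 81.0], [573.0, 151.0, 79.0], [573.0, 150.0, 79.0], [574.0, 149.0, 79.0]]
244 [[574.0, 154.0, 84.0], [574.0, 153.0, 85.0], [573.0, 151.0, 83.0], [573.0, 150.0, 83.0], [574.0, 149.0, 84.0]]
248 [[573.0, 154.0, 87.0], [573.0, 153.0, 88.0], [574.0, 151.0, 88.0], [574.0, 150.0, 88.0], [574.0, 149.0, 87.0]]
252 [[574.0, 154.0, 92.0], [573.0, 153.0, 91.0], [574.0, 151.0, 91.0], [574.0, 150.0, 91.0], [575.0, 149.0, 93.0]]
256 [[573.0, 154.0, 94.0], [573.0, 153.0, 94.0], [574.0, 151.0, 95.0], [574.0, 150.0, 95.0], [574.0, 149.0, 96.0]]
260 [[574.0, 154.0, 98.0], [573.0, 153.0, 98.0], [574.0, 151.0, 98.0], [574.0, 150.0, 99.0], [574.0, 149.0, 99.0]]
264 [[573.0, 154.0, 101.0], [574.0, 153.0, 101.0], [574.0, 151.0, 102.0], [574.0, 150.0, 101.0], [574.0, 149.0, 102.0]]
268 [[573.0, 154.0, 104.0], [573.0, 153.0, 104.0], [574.0, 1
[... 392 characters left out ...]
.0], [574.0, 149.0, 113.0]]
284 [[572.0, 153.0, 113.0], [573.0, 152.0, 114.0], [573.0, 151.0, 114.0], [573.0, 150.0, 114.0], [572.0, 149.0, 113.0]]
288 [[570.0, 153.0, 113.0], [571.0, 152.0, 114.0], [571.0, 151.0, 114.0], [571.0, 150.0, 113.0], [574.0, 149.0, 118.0]]
292 [[570.0, 153.0, 114.0], [569.0, 152.0, 114.0], [569.0, 151.0, 113.0], [569.0, 150.0, 113.0], [575.0, 150.0, 122.0]]
296 [[569.0, 153.0, 117.0], [568.0, 152.0, 114.0], [567.0, 151.0, 113.0], [568.0, 150.0, 114.0], [574.0, 149.0, 123.0]]
((529.6614379882812, 146.05294799804688), (12.36646842956543, 100.2399673461914), 5.17370080947876)
[2.03324759e-01 6.92047213e-02 1.52867402e+00 1.90856118e-05
 1.54387431e+00 1.68725929e+00]
```

The wrist depth puts the real fingertip at z≈78 mm, while the state reports 41. The fingers passed cleanly over the lip, 13 mm above it, and the tray is undisturbed. The reported z is about 37 mm too low, while x and y agree. I'll back off, then lower using the camera as reference.

apply_moves(
  deltas=[
    [255,[-0.4,0,0],0],
    [255,[-0.8,0,0],0],
    [255,[-0.8,0,0],0],
    [255,[-0.6,0,0],0],
    [255,[-0.2,0,0],0],
    [255,[0,0,0],0],
    [255,[0,0,0.4],0],
    [255,[0,0,0.4],0],
    [255,[0,0,0.2],0],
    [255,[0,0,0],0],
    [255,[0,0,0],0],
  ],
)

```text
time_s: 7.65
tcp_pos: [492.7, 144.6, 15.4]
orientation: [3.141, 0.001, 0.087]
wrist_force: [-0.9, -0.3, -0.3]
finger_gap: -0.0
```

```bash
cat >> h.py <<'E'
def tip():
    d=grab_frame('wrist'); P=[w(d,u,v) for u in (252,255,258,261) for v in range(215,262)]
    P=np.array(P); st=read_state(); q=P[np.hypot(P[:,0]-st['tcp_pos'][0],P[:,1]-st['tcp_pos'][1])<16]
    q=q[q[:,2]>st['tcp_pos'][2]+15]
    print('state',st['tcp_pos'].round(1),'tip z',np.sort(q[:,2])[:8].round(1), 'x',np.median(q[:,0]).round(1),'y',np.median(q[:,1]).round(1)); return d
E
python3 -c "
from h import *
tip()"
```

```text
state [492.9 144.6  15.9] tip z [52.9 53.8 54.1 54.9 55.4 55.5 55.5 55.6] x 503.7 y 145.9
```

apply_moves(
  deltas=[
    [255,[0,0,0.3],0],
    [255,[0,0,0.2],0],
    [255,[0.2,0,0],0],
    [255,[0.2,0,0],0],
    [255,[0.2,0,0],0],
    [255,[0.1,0,0],0],
    [255,[0.1,0,0],0],
    [255,[0.1,0,0],0],
    [255,[0.1,0,0],0],
    [255,[0.1,0,0],0],
    [255,[0.15,0,0],0],
    [255,[0.15,0,0],0],
  ],
)

```text
time_s: 8.9
tcp_pos: [527.8, 147.7, 3.4]
orientation: [-3.142, 0.0, 0.087]
wrist_force: [-3.4, -1.0, 2.3]
finger_gap: 0.004
```

```bash
python3 -c "
from h import *
t=grab_frame('top')
p=np.array([w(t,c,r) for c in range(188,236) for r in range(170,212)]); q=p[(p[:,2]>56)&(p[:,2]<70)&(p[:,0]<600)&(p[:,0]>510)]
print(cv2.minAreaRect(q[:,:2].astype(np.float32)),read_state()['wrist_force'])
tip()"
```

```text
((0.0, 0.0), (0.0, 0.0), 0.0) [-0.5829345   0.36092206  0.35556936]
state [528.3 147.7   3.3] tip z [63.5 63.6 63.8 63.9 63.9 64.  64.1 64.2] x 542.7 y 149.3
```

apply_moves(
  deltas=[
    [255,[0.1,0,0],0],
    [255,[0.15,0,0],0],
    [255,[0.2,0,0],0],
    [255,[0.2,0,0],0],
    [255,[0.2,0,0],0],
    [255,[0.15,0,0],0],
    [255,[0.1,0,0],0],
    [255,[0.1,0,0],0],
  ],
)

```text
time_s: 9.8
tcp_pos: [557.7, 150.3, 3.3]
orientation: [-3.142, 0.0, 0.087]
wrist_force: [-1.4, 0.6, 1.4]
finger_gap: -0.001
```

apply_moves(
  deltas=[
    [255,[0.08,0,0],0],
    [255,[0.08,0,0],0],
    [255,[0.08,0,0],0],
  ],
)

```text
time_s: 10.1
tcp_pos: [563.5, 150.9, 3.3]
orientation: [-3.142, 0.0, 0.087]
wrist_force: [-2.0, 1.1, 0.1]
finger_gap: 0.0
```

```bash
python3 -c "
from h import *
d=snap('scene','s3');a=cv2.imread('pics/s3.png')[120:260,220:400]
cv2.imwrite('pics/s3c.png',cv2.resize(a,(771,600),interpolation=cv2.INTER_CUBIC));print(read_state()['tcp_pos'])"
```

```text
[563.83760564 150.86987427   3.29394634]
```

View pics/s3c.png

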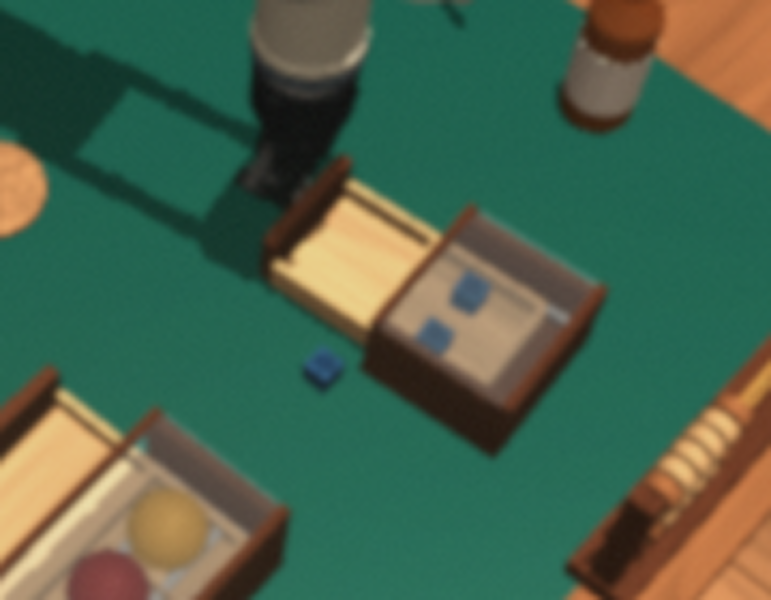

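The tray is going in, with its lip at (305,215) and the cubes inside. I'll continue in small steps until it meets the stop.

apply_moves(
  deltas=[
    [255,[0.08,0,0],0],
    [255,[0.08,0,0],0],
    [255,[0.08,0,0],0],
  ],
)

```text
time_s: 10.45
tcp_pos: [569.5, 151.4, 3.3]
orientation: [-3.141, 0.0, 0.087]
wrist_force: [-2.6, 0.9, -1.1]
finger_gap: -0.001
```

apply_moves(
  deltas=[
    [255,[0.06,0,0],0],
    [255,[0.06,0,0],0],
  ],
)

```text
time_s: 10.65
tcp_pos: [572.6, 151.6, 3.3]
orientation: [-3.142, 0.0, 0.087]
wrist_force: [-2.9, 0.5, -0.5]
finger_gap: -0.002
```

apply_moves(
  deltas=[
    [255,[0.06,0,0],0],
    [255,[0.06,0,0],0],
  ],
)

```text
time_s: 10.85
tcp_pos: [575.5, 151.9, 3.3]
orientation: [-3.142, 0.0, 0.087]
wrist_force: [-3.1, 1.4, -0.7]
finger_gap: -0.005
```

apply_moves(
  deltas=[
    [255,[0.06,0,0],0],
    [255,[0.06,0,0],0],
  ],
)

```text
time_s: 11.05
tcp_pos: [578.5, 152.2, 3.3]
orientation: [-3.142, 0.0, 0.087]
wrist_force: [-1.3, 0.9, -0.7]
finger_gap: -0.001
```

apply_moves(
  deltas=[
    [255,[0.06,0,0],0],
    [255,[0.06,0,0],0],
  ],
)

```text
time_s: 11.25
tcp_pos: [580.2, 152.3, 3.3]
orientation: [3.142, 0.003, 0.087]
wrist_force: [-11.7, 0.6, 4.7]
finger_gap: -0.002
```

```bash
python3 -c "
from h import *
t=snap('top','t4')
p=np.array([w(t,c,r) for c in range(188,240) for r in range(100,200)])
q=p[(p[:,2]>56)&(p[:,2]<70)&(p[:,0]>560)&(p[:,0]<640)];print(len(q), q.mean(0) if len(q) else '')
c=p[(p[:,2]>82)&(p[:,2]<97)&(p[:,0]>640)&(p[:,1]>95)&(p[:,1]<230)]
for y in range(110,220,10):
    k=c[abs(c[:,1]-y)<3,0]; print(y,k.min().round(1) if len(k) else '',len(k))
print(read_state()['wrist_force'],read_state()['tcp_pos'])"
```

```text
0 
110  0
120  0
130  0
140  0
150  0
160  0
170  0
180  0
190  0
200  0
210  0
[-8.75449994  0.88397741  2.08146614] [580.19978533 152.28499093   3.28481738]
```

Force rises to about 12 N and motion stops, so that's the stop. One firmer nudge, then back off and up.

apply_moves(
  deltas=[
    [255,[0.08,0,0],0],
    [255,[0,0,0],0],
  ],
)

```text
time_s: 11.5
tcp_pos: [580.0, 152.2, 3.3]
orientation: [3.141, 0.008, 0.087]
wrist_force: [-17.2, -0.8, 7.7]
finger_gap: -0.0
```

apply_moves(
  deltas=[
    [255,[-0.2,0,0],0],
    [255,[-0.4,0,0],0],
    [255,[-0.7,0,0],0],
    [255,[-0.4,0,0],0],
    [255,[0,0,-0.5],0],
    [255,[0,0,-1],0],
    [255,[0,0,-1],0],
    [255,[0,0,-1],0],
    [255,[0,0,-0.5],0],
    [255,[0,0,0],0],
  ],
)

```text
time_s: 12.5
tcp_pos: [542.9, 149.1, 106.7]
orientation: [-3.141, -0.006, 0.087]
wrist_force: [-0.2, 1.3, 0.2]
finger_gap: 0.002
```

```bash
python3 -c "
from h import *
d=snap('scene','s5');t=snap('top','t5')
a=cv2.imread('pics/s5.png')[120:300,180:400]
b=cv2.imread('pics/t5.png')[100:215,175:375]
cv2.imwrite('pics/c5.png',np.vstack([cv2.resize(a,(440,360)),cv2.resize(b,(440,240))]))
print(read_state()['tcp_pos'])"
```

```text
[541.14022847 148.78462379 102.85173329]
```

View pics/c5.png

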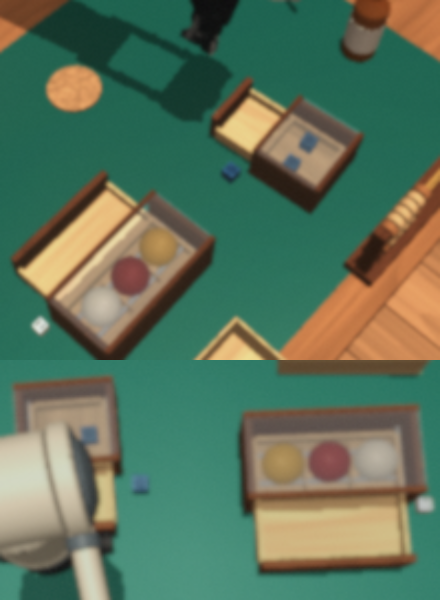

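The chalk tray is home with both cubes in it, and the spare chalk hasn't moved. Next is the ball tray: move across above everything to the finger space.

apply_moves(
  deltas=[
    [255,[0,0,0],0.49],
    [255,[0.07,0.5,0],0],
    [255,[0.07,1,0],0],
    [255,[0.07,1,0],0],
    [255,[0.07,1,0],0],
    [255,[0.07,1,0],0],
    [255,[0.07,1,0],0],
    [255,[0.07,1,0],0],
    [255,[0.07,1,0],0],
    [255,[0.07,1,0],0],
    [255,[0.07,1,0],0],
    [255,[0.07,1,0],0],
  ],
)

```text
time_s: 13.8
tcp_pos: [571.1, -114.4, 101.8]
orientation: [-3.141, 0.002, 0.045]
wrist_force: [0.7, 0.0, -0.6]
finger_gap: 0.004
```

apply_moves(
  deltas=[
    [255,[0.07,1,0],0],
    [255,[0.07,1,0],0],
    [255,[0.03,0.6,0],0],
    [255,[0,0.2,0],0],
    [255,[0,0,0],0],
    [255,[0,0,0],0],
  ],
)

```text
time_s: 14.4
tcp_pos: [579.1, -181.5, 103.2]
orientation: [-3.141, 0.0, 0.045]
wrist_force: [0.1, 0.4, 0.7]
finger_gap: 0.001
```

```bash
python3 -c "
from h import *
d=tip();cv2.imwrite('pics/w6.png',cv2.cvtColor(d['image'],4))
t=grab_frame('top')
print(read_state()['tcp_pos'])
p=np.array([w(d,u,v) for u in range(100,420,2) for v in range(150,384,2)])
q=p[(p[:,2]>61)&(p[:,2]<69)&(p[:,0]<565)&(p[:,0]>530)];print(len(q),cv2.minAreaRect(q[:,:2].astype(np.float32)))
q=p[(p[:,2]>80)&(p[:,2]<97)&(p[:,0]>600)&(p[:,0]<700)&(abs(p[:,1]+180)<60)];print(len(q),q[:,0].min() if len(q) else '')"
```

```text
state [ 579.3 -181.3  103.3] tip z [140.9 141.1 141.1 141.8 142.1 142.7 143.  143.8] x 590.1 y -180.2
[ 579.32045762 -181.27304659  103.45738836]
1013 ((551.4740600585938, -184.29876708984375), (12.547496795654297, 195.10585021972656), 1.888628363609314)
0
```

View pics/w6.png

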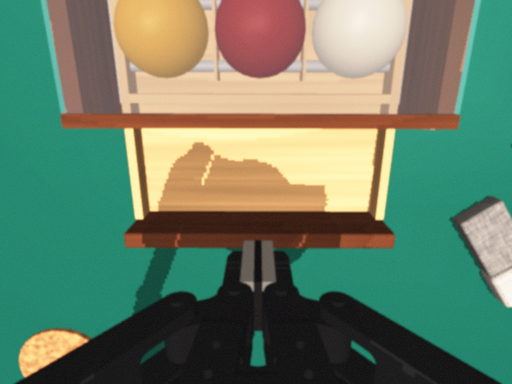

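The fingers line up on the tray's middle, with the lip edge at about row 240 and the case edge at row 120. The wrist depth puts the lip at x≈551, so I'll shift 5 mm further in and go down into the finger space.

apply_moves(
  deltas=[
    [255,[0.2,0,0.4],0],
    [255,[0,0,0.8],0],
    [255,[0,0,0.8],0],
    [255,[0,0,0.8],0],
    [255,[0,0,0.6],0],
    [255,[0,0,0.4],0],
    [255,[0,0,0.2],0],
    [255,[0,0,0.15],0],
    [255,[0,0,0],0],
    [255,[0,0,0],0],
  ],
)

```text
time_s: 15.5
tcp_pos: [584.7, -182.3, 0.5]
orientation: [3.141, -0.001, 0.044]
wrist_force: [-0.3, -0.0, -0.3]
finger_gap: -0.004
```

apply_moves(
  deltas=[
    [255,[-0.1,0,0],0],
    [255,[-0.1,0,0],0],
    [255,[-0.1,0,0],0],
    [255,[-0.1,0,0],0],
    [255,[-0.1,0,0],0],
    [255,[-0.1,0,0],0],
    [255,[-0.1,0,0],0],
    [255,[-0.1,0,0],0],
    [255,[-0.1,0,0],0],
    [255,[-0.1,0,0],0],
  ],
)

```text
time_s: 16.5
tcp_pos: [559.3, -183.2, -0.4]
orientation: [3.142, -0.0, 0.044]
wrist_force: [3.5, -0.1, -0.5]
finger_gap: -0.001
```

It's hooked and drawing at 3.5 N. I'll keep pulling smoothly.

apply_moves(
  deltas=[
    [255,[-0.12,0,0],0],
    [255,[-0.14,0,0],0],
    [255,[-0.16,0,0],0],
    [255,[-0.16,0,0],0],
    [255,[-0.16,0,0],0],
    [255,[-0.16,0,0],0],
    [255,[-0.16,0,0],0],
    [255,[-0.16,0,0],0],
    [255,[-0.16,0,0],0],
    [255,[-0.16,0,0],0],
    [255,[-0.16,0,0],0],
    [255,[-0.16,0,0],0],
  ],
)

```text
time_s: 17.7
tcp_pos: [512.5, -185.2, -0.4]
orientation: [-3.141, -0.0, 0.044]
wrist_force: [2.8, 0.6, -0.9]
finger_gap: -0.0
```

apply_moves(
  deltas=[
    [255,[-0.16,0,0],0],
    [255,[-0.16,0,0],0],
    [255,[-0.16,0,0],0],
    [255,[-0.16,0,0],0],
    [255,[-0.16,0,0],0],
    [255,[-0.16,0,0],0],
    [255,[-0.16,0,0],0],
    [255,[-0.16,0,0],0],
    [255,[-0.16,0,0],0],
    [255,[-0.16,0,0],0],
    [255,[-0.16,0,0],0],
    [255,[-0.16,0,0],0],
  ],
)

```text
time_s: 18.9
tcp_pos: [464.5, -187.3, -0.3]
orientation: [-3.141, -0.0, 0.044]
wrist_force: [2.8, 1.9, -1.5]
finger_gap: 0.002
```

apply_moves(
  deltas=[
    [255,[-0.14,0,0],0],
    [255,[-0.12,0,0],0],
    [255,[-0.12,0,0],0],
    [255,[-0.1,0,0],0],
    [255,[-0.1,0,0],0],
  ],
)

```text
time_s: 19.4
tcp_pos: [450.2, -188.0, -0.3]
orientation: [3.142, -0.0, 0.044]
wrist_force: [2.7, 1.8, -0.1]
finger_gap: 0.003
```

apply_moves(
  deltas=[
    [255,[-0.1,0,0],0],
    [255,[-0.08,0,0],0],
    [255,[-0.08,0,0],0],
  ],
)

```text
time_s: 19.7
tcp_pos: [443.7, -188.3, -0.3]
orientation: [3.142, -0.0, 0.044]
wrist_force: [3.1, 2.6, -0.2]
finger_gap: 0.002
```

apply_moves(
  deltas=[
    [255,[-0.06,0,0],0],
    [255,[-0.06,0,0],0],
    [255,[-0.06,0,0],0],
  ],
)

```text
time_s: 20.0
tcp_pos: [439.3, -188.5, -0.3]
orientation: [3.142, -0.0, 0.044]
wrist_force: [2.2, 2.3, 0.4]
finger_gap: 0.004
```

apply_moves(
  deltas=[
    [255,[-0.06,0,0],0],
    [255,[-0.06,0,0],0],
  ],
)

```text
time_s: 20.2
tcp_pos: [437.7, -188.6, -0.3]
orientation: [3.141, -0.003, 0.044]
wrist_force: [13.6, 1.5, -6.0]
finger_gap: -0.003
```

The stop is reached at 13.6 N, after about 130 mm of travel. One small nudge, then release, lift clear and check.

apply_moves(
  deltas=[
    [255,[-0.06,0,0],0],
    [255,[0,0,0],0],
  ],
)

```text
time_s: 20.4
tcp_pos: [437.9, -188.6, -0.2]
orientation: [3.141, -0.007, 0.045]
wrist_force: [16.1, 1.5, -6.3]
finger_gap: 0.001
```

apply_moves(
  deltas=[
    [255,[0.2,0,0],0],
    [255,[0.4,0,0],0],
    [255,[0.2,0,0],0],
    [255,[0,0,-0.4],0],
    [255,[0,0,-0.8],0],
    [255,[0,0,-1],0],
    [255,[0,0,-1],0],
    [255,[0,0,-1],0],
    [255,[0,0,-1],0],
    [255,[0,0,-0.6],0],
    [255,[0,0,0],0],
    [255,[0,0,0],0],
  ],
)

```text
time_s: 21.6
tcp_pos: [454.7, -187.8, 144.1]
orientation: [-3.141, 0.001, 0.044]
wrist_force: [1.0, -0.4, 0.4]
finger_gap: 0.001
```

```bash
python3 -c "
from h import *
d=snap('scene','s7');t=snap('top','t7');x=snap('wrist','w7')
cv2.imwrite('pics/c7.png',np.vstack([np.hstack([cv2.imread('pics/t7.png')[80:270,60:460],cv2.imread('pics/s7.png')[120:310,150:400]]),np.hstack([cv2.resize(cv2.imread('pics/w7.png'),(400,300)),np.zeros((300,250,3),np.uint8)])]))
p=np.array([w(x,u,v) for u in range(60,460,2) for v in range(100,384,2)])
q=p[(p[:,2]>61)&(p[:,2]<68)&(p[:,0]<440)&(p[:,0]>400)];print(len(q),cv2.minAreaRect(q[:,:2].astype(np.float32)) if len(q) else '')
p=np.array([w(t,c,r) for c in range(180,240) for r in range(150,200)]); q=p[(p[:,2]>59)&(p[:,2]<70)&(p[:,0]<620)]
print(len(q),cv2.minAreaRect(q[:,:2].astype(np.float32)))
print(read_state())"
```

```text
816 ((420.9953308105469, -189.45318603515625), (12.417876243591309, 195.0166473388672), 2.3845300674438477)
163 ((595.7430419921875, 150.63983154296875), (13.084580421447754, 100.4063720703125), 4.514189720153809)
{'time_s': 21.75, 'q': array([-4.60684299e-01, -2.04231182e-01,  1.60877681e+00, -2.57001047e-05,
        1.74009921e+00,  1.06597008e+00]), 'joint_velocities': array([ 0.00174765, -0.00037644, -0.00345791,  0.00097117,  0.00244792,
        0.00212766]), 'tau': array([-1.18716453e-03, -3.33482981e+01, -4.23498809e+01, -1.78064594e-03,
        8.90066265e-03, -1.71087181e-04]), 'tcp_pos': array([ 454.13376086, -187.44074363,  142.81800513]), 'orientation': array([-3.14013863e+00,  2.68371030e-03,  4.41396053e-02]), 'wrist_force': array([0.03012048, 0.09779577, 0.26440959]), 'moment': array([ 0.02540925, -0.00681659,  0.04159005]), 'finger_gap': -0.003867402192143094}
```

View pics/c7.png

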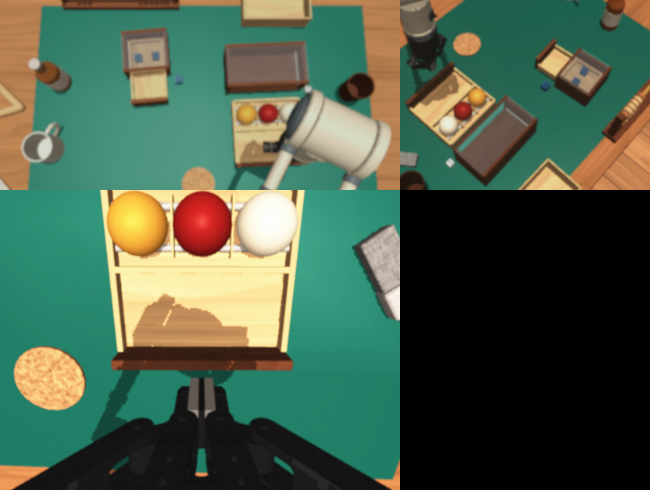

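The picture shows all three balls in the drawn-out tray (wrist rows ~225), both cubes in the chalk tray, and the bystanders where they were. The ball lip moved 130 mm and the chalk lip about 67 mm, each to its stop. The gripper is clear of everything, so I'll hand in.

```bash
python3 -c "
from h import *
print(hand_in())"
```

```text
the job is handed in; nothing more can be done
None
```

I pushed the chalk tray fully home, then drew the ball tray all the way out to its stop. I handed in at about 22 s of robot time, well under the 48 s limit.

- **Chalk tray:** its lip moved about 67 mm, and the stop showed as a rise to about 17 N. Both cubes are still in the tray.
- **Ball tray:** its lip moved about 130 mm, and the stop showed at about 16 N. All three balls are in their places.
- **Everything else:** the other objects in view look undisturbed in the last pictures. I compared them by eye and did not measure them. The gripper ended clear of everything, with no force on the wrist.

**Check that disagreed:** the reported TCP height read about 37 mm lower than the real fingertip. Because of that, my first chalk push passed about 13 mm over the lip without touching anything. I found the error from the wrist camera depth and corrected for it in the later moves.

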